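# Pack the chair-assembly hardware into the caddy

## Task

Pack the loose hardware of the new chair into the caddy: lay the two short chair bolts in the divided bin, one in each half, lay the bent hex key flat in the plain bin, and draw the axle pin straight out of its bushing without wrenching it and lay it across the two V rests of the third bin, lengthwise and about centred. The long bolt with the nut and the battery do not belong to the chair: leave them where they lie.

Things in the scene. Friction and masses are not known exactly. Their poses are not given: they have to be found in the camera images.
- bolt_a: Light grey chair bolt with a washer under its head, 38 mm long, 16 mm across, lying on the desk; there are two alike, interchangeable. Origin: centre of its underside; y runs along its length; pinch it across x at the origin. 
- bolt_b: Light grey chair bolt with a washer under its head, 38 mm long, 16 mm across, lying on the desk; there are two alike, interchangeable. Origin: centre of its underside; y runs along its length; pinch it across x at the origin. 
- hex_key: Bent (L-shaped) bright hex key, 5 mm thick, 28 (x) x 87 (y) mm, lying flat. Origin: centre of this rectangle, on its underside. The long arm (4 mm wide) runs along y at x = -12 mm from y = -44 to +36 mm; the short arm runs along x at y = +40 mm. Pinch the long arm across x, close to x = -12, y = 0 mm.
- axle: Steel pin along x, 96 mm long, shaft 10 mm in diameter, round head (16 mm diameter, 6 mm thick) at its -x end. Origin: on its axis, at mid-length. At the start it is level, about 23 mm above the desk, its tail 32 to 40 mm deep in the bushing. Pinch the free shaft from above, across y, about 12 mm from the origin towards the head; draw it along its own -x.
- bushing: Fixed grey block with the axle pin in it: 40 (x) x 36 (y) x 46 mm high, on a foot 72 mm wide (y), 6 mm thick, with two screw heads. Origin: centre of its underside. The bore runs right through along x, 12 mm wide, its axis 24 mm up; the pin comes out of the -x face (20 mm from the origin) towards -x.
- bin_divided: Fixed light grey bin, one of three alike outside, side by side in random order in a black caddy (130 x 230 mm, walls 10 mm high): 120 (x) x 70 (y) x 14 mm high, walls and floor 2 mm. Origin: centre of its underside, 3 mm above the desk. A cross wall at x = 0, 13 mm high, divides it into a +x and a -x half, each 57 x 66 mm inside.
- bin_plain: Fixed light grey bin, one of three alike outside, side by side in random order in a black caddy (130 x 230 mm, walls 10 mm high): 120 (x) x 70 (y) x 14 mm high, walls and floor 2 mm. Origin: centre of its underside, 3 mm above the desk. Empty, no wall or rest inside (116 x 66 mm inside).
- bin_rests: Fixed light grey bin, one of three alike outside, side by side in random order in a black caddy (130 x 230 mm, walls 10 mm high): 120 (x) x 70 (y) x 14 mm high, walls and floor 2 mm. Origin: centre of its underside, 3 mm above the desk. Two V rests at x = -36 and +36 mm, 6 mm thick, 27 mm high; the axle lying along x in both has its axis at y = 0, 24 mm above the underside.
- nut_bolt: Long steel bolt with a hexagonal head and a nut near its other end, no washer; 70 mm long (y), head and nut 14 mm across flats, lying on the desk. Origin: underside, half way along its length. Does not belong in the caddy.
- battery: Green and white battery, 50 mm long (y), 15 mm in diameter, lying on the desk; it can roll. Origin: underside, middle of its length. Does not belong in the caddy.

How it is judged:
By the outcome, as a careful person would: the job done as asked, in the order asked, and still so for the second after the job is handed in, with the robot touching nothing.
It also fails if it takes over 104 s, if anything falls off the work surface, if the arm or the gripper's body presses on something with over 40 N, if the wrist force passes 120 N, or if a joint passes its speed limit or range.

## Robot

A 6-joint arm with a two-finger parallel gripper is mounted at the origin on a cart in front of the work surface, level with it; the furniture and walls round the work are solid. World frame = base frame: x ahead of the robot, y to its left, z up, the work surface at z = 0. Lengths are in m, angles in degrees, forces in N, time in s.
With the tool pointing down it reaches from about 0.35 to 0.875 m from the base axis. Payload 4.2 kg.
Tool frame: the origin (TCP) lies midway between the tips of the shut fingers; the grasp point (between the pads) lies 19 mm behind it (r.pinch_z is the distance from the TCP to the grasp point, in m); z points along the fingers, y is the line along which they close (so a half turn about z gives the same grasp; the last joint's range is limited). The gripper opens to 87 mm and grips with 3 to 60 N. Pads are 19 mm wide; open, the fingers measure 117 mm over their backs; the gripper's body (75 mm by 190 mm) begins 51 mm behind the grasp point.
Start: joints at [82.254, 22.042, 0.453, 0, -68.411, -14.817], TCP at [0.24, 0.577, 0.223] pointing down, gripper open.
Joint ranges: [-179.83, 179.83], [-69.29, 118.12], [-61.27, 80.66], [-181.25, 117.63], [-171.15, -9.14], [-177.46, 177.46]. Speed limits (degrees/s): [159.86, 159.86, 180, 180, 180, 180].

## Interface

Orientations are given as a 3x3 rotation matrix whose columns are the frame's x, y, z axes.
In Python, from station import r, imaging, models gives the robot as it stands. The module is installed in compiled form; this text tells all that it offers.
- The arm moves only by the tool apply_moves, never from a script. Its argument "moves" is a list of rows, each a list of 2 entries, a list of its own where there are three numbers: the shift along the tool's x, y, z in m, then the turn about the tool's z in degrees. A call has 1 to 5 rows; each row shifts and turns the commanded pose from where the row before left it, along the tool's axes as they then stand; what a row does not reach is not made up. A row lasts 1/12 s, in which the tool goes at most 41.7 mm and 7.16 degrees, less where a joint would pass 70% of its speed; a pose out of reach is approached as far as the arm can. A call is refused whole if a number of a shift passes 0.0417 or a number of a turn 7.16, either way. A call with a gripper value outside its range is refused whole. "hand" is the finger opening in m, from 0 to 0.087, set as the call begins (left out, the last holds). The fingers move at their own pace and stop on an object; the grip force is fixed at half the most. Time passes only in rows, so rows that do not move let the fingers close. It gives the time, the measured TCP pose, the force, the opening and the grip force at its end, in the units of the state.
- r.sense(): the state, without advancing time (a new reading comes with each control period).
- imaging.capture(name): name is "scene" or "top"; returns a dict with "frame" (384x512x3 uint8, blue, green, red), "intrinsics" (3x3 intrinsics, pixels), "dist" ([k1, k2, p1, p2, k3] as OpenCV has them; the pictures are not rectified), "eye" and "orientation" of the camera in the world. Camera axes: x right, y down, z forward; pixel columns grow to the right and rows downward; lengths in m; the calibration is good to about 2 mm. A picture is of the moment at which its call begins. There is no depth.
- r.finish_job(): hands the job in; it is judged then, once.
Trained networks look in a picture, given as the dict that the camera call returned (one of the last four; its "shot" number tells which), for a name from the list of things; names that differ only in an ending like _2 or _b are one class to them, and where a whole thing is asked for, a point or a joint stands for the part that bears it (a point fixed in the world has none). Each returns a list of dicts, best first, with "confidence" (0 to 1); they miss things now and then, are a little off and sometimes report something else, mostly with a low value. They report only what shows in the picture. A call takes as long as a camera call.
- models.cut_out(picture, target): "region" (384x512 bool, what is visible of it) and "extent" ([left, top, width, height] as shares, 0 to 1, of the picture: columns of its width, rows of its height, round what is visible of it).
- models.place_of(picture, target): "at" ([column, row] as shares, 0 to 1, of the picture: columns of its width, rows of its height: a listed point, or the origin of a listed thing).
The state is a dict: "time_s": time; "joints": joint angles; "joint_velocities": joint speeds; "effort": joint torques, N m; "tcp_pos": TCP position; "ee_rot": TCP orientation; "wrist_force": force on the tool from outside, world axes, zero at the start; "moment": the same for the moment, N m; "gripper_width": opening from 0.0 (shut) to 1.0 (fully open); "gripper_force": force on a finger pad.
Only numpy, scipy, OpenCV 4.12 (cv2) and the standard library are available. Lean on these libraries where they do the work, as an engineer would, in place of code of your own. Each camera call takes 0.05 s, during which the arm holds its last target. There are 200 camera calls.

## Working session

There is one attempt and no reset: what is moved stays moved. The work goes in short steps, Python scripts to look and compute and a tool call to move; the robot and the scene stay as the last step left them, time stands still between calls to the robot, and variables do not carry over. Pictures are saved under pics/ and viewed, at most 14 in all, crops included, and the job is handed in when it is done.

Besides the shell and the picture viewer there is one more tool, called after "Request:" as name([rows], argument=value, ...), one row to a line, values as JSON. apply_moves: Moves the arm, as the interface text tells. Its arguments: {"type":"object","properties":{"moves":{"type":"array"},"hand":{"type":"number"}},"required":["moves"]}

```bash
mkdir -p pics; cat > h.py <<'E'
import numpy as np, cv2
from station import r, imaging, models
def ray(p,uv):
    K=np.array(p["intrinsics"],float);d=np.array(p["dist"],float)
    n=cv2.undistortPoints(np.array(uv,float).reshape(-1,1,2),K,d).reshape(-1,2)
    return np.c_[n,np.ones(len(n))]@np.array(p["orientation"]).T
def toz(p,uv,z):
    d=ray(p,uv);e=np.array(p["eye"]);return e+d*((z-e[2])/d[:,2])[:,None]
def proj(p,X):
    R=np.array(p["orientation"]);X=np.array(X,float).reshape(-1,3)
    Xc=(X-np.array(p["eye"]))@R
    return cv2.projectPoints(Xc,np.zeros(3),np.zeros(3),np.array(p["intrinsics"],float),np.array(p["dist"],float))[0].reshape(-1,2)
E
python3 - <<'E'
from h import *
s=r.sense();print(s)
Z=dict(bolt_a=.008,hex_key=.0025,axle=.023,bushing=.0,bin_divided=.003,bin_plain=.003,bin_rests=.003,nut_bolt=.007,battery=.0075)
for n in("top","scene"):
    p=imaging.capture(n);cv2.imwrite(f"pics/{n}0.png",p["frame"]);print(n,p["eye"],p["orientation"],p["intrinsics"])
    for k,z in Z.items():
        for q in models.place_of(p,k)[:3]:
            uv=np.array(q["at"])*[512,384];print(k,round(q["confidence"],2),uv.round(1),toz(p,uv,z)[0].round(4))
E
```

```text
{'time_s': 0.0, 'joints': array([ 8.22555601e+01,  2.20929847e+01,  3.80078174e-01, -2.79030209e-02,
       -6.84103442e+01, -1.48172664e+01]), 'joint_velocities': array([-0.03930866,  0.08111907, -0.00796824, -0.03213123, -0.14622512,
        0.04526983]), 'effort': array([-4.01841698e-04, -3.90664458e+01,  1.87399024e+01,  4.21980187e+00,
        1.09525639e-02, -1.93856831e-04]), 'tcp_pos': array([0.23954965, 0.57662895, 0.22144102]), 'ee_rot': array([[ 9.23397942e-01, -3.83843320e-01, -7.38572153e-04],
       [-3.83844014e-01, -9.23395628e-01, -2.07044626e-03],
       [ 1.12732668e-04,  2.19534231e-03, -9.99997584e-01]]), 'wrist_force': array([0.21646903, 0.4068598 , 1.44325826]), 'moment': array([ 0.00126622, -0.04316604,  0.04528153]), 'gripper_force': 0.0, 'gripper_width': 1.001336444106164}
top [0.46399375 0.04420669 1.10672587] [[ 0.01162596 -0.99804636  0.06138641]
 [-0.9997796  -0.01267549 -0.01673556]
 [ 0.01748097 -0.06117831 -0.99797376]] [[443.12227449   0.         260.3488521 ]
 [  0.         443.12227449 182.26584441]
 [  0.           0.           1.        ]]
bolt_a
[... 888 characters left out ...]
[  0.         430.20190458 192.6605562 ]
 [  0.           0.           1.        ]]
bolt_a 0.57 [260.3 250.1] [ 0.4464 -0.1266  0.008 ]
bolt_a 0.38 [314.9 277.3] [ 0.5003 -0.2776  0.008 ]
hex_key 0.52 [229.9 226.9] [0.4328 0.0046 0.0025]
axle 0.59 [282.6 198.9] [0.6139 0.0099 0.023 ]
bushing 0.63 [218.  170.4] [0.5532 0.2934 0.    ]
bushing 0.62 [294.7 200.9] [0.6575 0.0081 0.    ]
bin_divided 0.75 [218.2 190.4] [0.4934 0.1821 0.003 ]
bin_plain 0.83 [213.1 171.7] [0.5334 0.2908 0.003 ]
bin_rests 0.76 [216.6 179.4] [0.5199 0.2416 0.003 ]
nut_bolt 0.69 [216.7 191.9] [0.4827 0.1719 0.007 ]
nut_bolt 0.59 [302.3 248.2] [ 0.5399 -0.1789  0.007 ]
battery 0.67 [279.6 273.4] [ 0.4392 -0.221   0.0075]
```

```bash
python3 - <<'E'
import cv2
a=cv2.imread("pics/top0.png")
cv2.imwrite("pics/a.png",cv2.resize(a[90:255,110:270],None,fx=3.6,fy=3.6,interpolation=2))
cv2.imwrite("pics/b.png",cv2.resize(a[110:250,230:410],None,fx=4.2,fy=4.2,interpolation=2))
E
```

```text
(no output)
```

View pics/a.png

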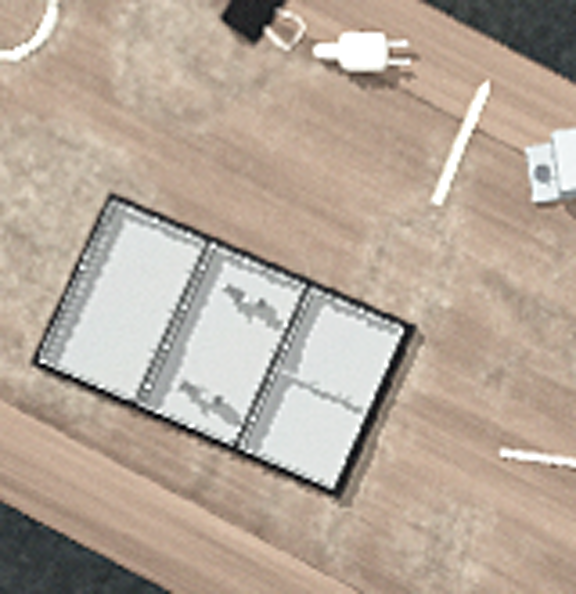

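View pics/b.png

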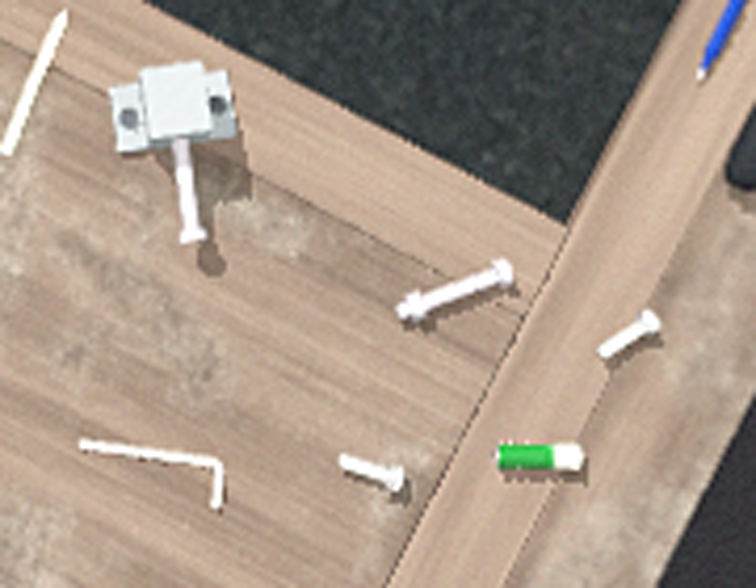

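View pics/scene0.png

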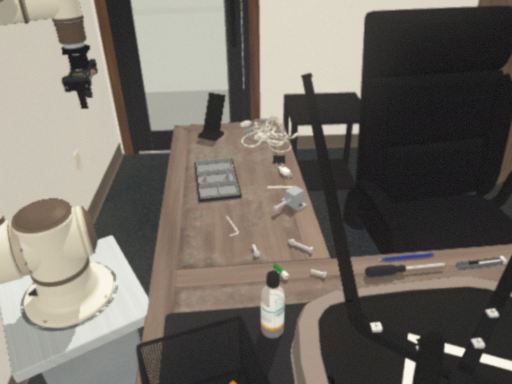

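```bash
cat > m.py <<'E'
from h import *
from scipy.optimize import least_squares
p=imaging.capture("top");f=p["frame"];g=f.min(2).astype(float)
print(np.array(p["dist"]).round(3))
A=lambda *c:np.array(c)/3.6+[110,90]-.5+.5/3.6
B=lambda *c:np.array(c)/4.2+[230,110]-.5+.5/4.2
# caddy corners top z=.01
c=toz(p,[A(112,193),A(413,325),A(340,495),A(35,362)],.01)[:,:2]
print("caddy c",c.mean(0).round(4),"sides",np.linalg.norm(np.roll(c,-1,0)-c,axis=1).round(4))
u=(c[0]-c[1])+(c[3]-c[2]);print("long dir deg",np.degrees(np.arctan2(u[1],u[0])).round(1))
v=(c[0]-c[3])+(c[1]-c[2]);print("short dir deg",np.degrees(np.arctan2(v[1],v[0])).round(1))
for k in("bolt_a","hex_key","axle","nut_bolt","battery","bushing"):
    for q in models.cut_out(p,k)[:3]:
        R=q["region"];e=np.array(q["extent"])*[512,384,512,384];print(k,round(q["confidence"],2),e.round(0),R.sum())
z=.008
for nm,pts,z,w in(("b1",[B(343,461),B(400,480)],.008,4),("b2",[B(603,352),B(655,322)],.008,4),("hexlong",[B(82,443),B(216,463)],.0045,3),("hexshort",[B(220,466),B(216,507)],.0045,3),("axle",[B(181,146),B(190,222)],.025,3),("nut",[B(400,312),B(510,270)],.008,4)):
    a,b=[np.array(t) for t in pts];L=np.linalg.norm(b-a);d=(b-a)/L;n=np.array([-d[1],d[0]])
    t=np.linspace(-4,L+4,int((L+8)*4));s=np.linspace(-w,w,8*w+1)
    X=a+t[:,None,None]*d+s[None,:,None]*n
    I=cv2.remap(g.astype(np.float32),X[...,0].astype(np.float32),X[...,1].astype(np.float32),1)
    W=np.clip(I-195,0,None);prof=W.sum(1);ok=(prof>prof.max()*.15)&(t>-4)&(t<L+4)
    cs=(W*s).sum(1)/np.maximum(prof,1e-6)
    in_=ok&(t>1)&(t<L-1)
    kf=np.polyfit(t[in_],cs[in_],1);pk=np.median(prof[in_])
    on=t[prof>pk*.5];t0,t1=on.min(),on.max()
    E=[a+tt*d+np.polyval(kf,tt)*n for tt in(t0,t1)]
    w3=toz(p,E,z)[:,:2];dd=w3[1]-w3[0]
    print(nm,"px",np.round(E,1).tolist(),"w",w3.round(4).tolist(),"mid",w3.mean(0).round(4),"len",np.linalg.norm(dd).round(4),"ang",np.degrees(np.arctan2(dd[1],dd[0])).round(1))
E
python3 m.py
```

```text
[0.04 0.   0.   0.   0.  ]
caddy c [0.5218 0.243 ] sides [0.2258 0.1263 0.2267 0.1266]
long dir deg 67.0
short dir deg -22.4
bolt_a 0.5 [316. 223.   9.   4.] 13
axle 0.59 [271. 145.   6.  24.] 90
nut_bolt 0.65 [324. 180.  25.   7.] 141
battery 0.5 [349. 214.  16.  11.] 149
bushing 0.64 [255. 121.  31.  24.] 467
b1 px [[310.9, 219.2], [325.2, 223.6]] w [[0.4416, -0.1003], [0.4312, -0.1358]] mid [ 0.4364 -0.118 ] len 0.0369 ang -106.4
b2 px [[372.9, 193.4], [385.4, 185.1]] w [[0.5075, -0.2544], [0.5284, -0.2855]] mid [ 0.5179 -0.2699] len 0.0375 ang -56.1
hexlong px [[248.9, 215.2], [282.5, 219.9]] w [[0.4496, 0.0532], [0.439, -0.0304]] mid [0.4443 0.0114] len 0.0843 ang -97.3
hexshort px [[281.9, 219.1], [281.1, 230.0]] w [[0.4409, -0.0288], [0.414, -0.0269]] mid [ 0.4275 -0.0278] len 0.027 ang 176.1
axle px [[272.0, 140.4], [275.3, 166.5]] w [[0.634, -0.0015], [0.5699, -0.0102]] mid [ 0.6019 -0.0058] len 0.0647 ang -172.3
nut px [[324.8, 183.6], [350.9, 173.6]] w [[0.5304, -0.1345], [0.5562, -0.1996]] mid [ 0.5433 -0.1671] len 0.07 ang -68.4
```

View pics/top0.png

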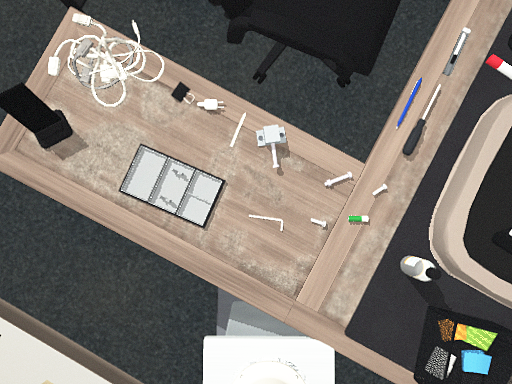

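Top view agrees with the fits. The caddy is at px (125–225, 145–227), with bins plain, rests, divided from left to right. The bolts are at (318,221) and (379,189), the hex key at (265,218), the axle at (274,153). The nut bolt (338,179) and battery (358,219) are to stay.

```bash
cat > plan.py <<'E'
import sys;from h import *
# usage: plan x y z psi(tool y yaw)
x,y,z,psi=map(float,sys.argv[1:5]);s=r.sense();R=s["ee_rot"]
cur=np.degrees(np.arctan2(R[1,1],R[0,1]));t=-((psi-cur+180)%360-180)
a=np.radians(psi);Y=np.array([np.cos(a),np.sin(a),0]);Z=np.array([0,0,-1.]);X=np.cross(Y,Z)
d=np.array([x,y,z])-s["tcp_pos"]
print("tcp",s["tcp_pos"].round(4),"psi",cur.round(2),"turn",t.round(2),"shift after turn mm",(1000*np.array([X@d,Y@d,Z@d])).round(1),"now axes",(1000*R.T@d).round(1),"t",s["time_s"],"w",s["gripper_width"],"gf",s["gripper_force"],"F",np.array(s["wrist_force"]).round(1),"j",s["joints"].round(0))
E
python3 plan.py .4364 -.118 .1 163.6
```

```text
tcp [0.2398 0.5772 0.2225] psi -112.56 turn 83.84 shift after turn mm [ 611.4 -384.9  122.5] now axes [448.3 566.5 122.5] t 1.35 w 0.9976947715659963 gf 0.0 F [ 1.   0.9 -0.6] j [ 82.  22.   0.  -0. -68. -15.]
```

Request:
apply_moves([
  [[0, 0, 0.02], 7],
  [[0, 0, 0.02], 7],
  [[0, 0, 0.02], 7],
  [[0, 0, 0.02], 7],
  [[0, 0, 0.02], 7],
], hand=0.05)

```text
time_s: 1.77
tcp_pos: [0.2398, 0.5772, 0.1218]
ee_rot: [[0.531, -0.847, 0.0], [-0.847, -0.531, 0.0], [-0.0, -0.0, -1.0]]
wrist_force: [0.1, -0.7, 0.6]
gripper_width: 0.706
gripper_force: 0.0
```

Request:
apply_moves([
  [[0, 0, 0], 7],
  [[0, 0, 0], 7],
  [[0, 0, 0], 7],
  [[0, 0, 0], 7],
  [[0, 0, 0], 7],
])

```text
time_s: 2.18
tcp_pos: [0.2398, 0.5773, 0.1225]
ee_rot: [[-0.051, -0.999, 0.0], [-0.999, 0.051, -0.0], [0.0, -0.0, -1.0]]
wrist_force: [-0.2, 1.1, 0.2]
gripper_width: 0.581
gripper_force: 0.0
```

Request:
apply_moves([
  [[0, 0, 0], 7],
  [[0, 0, 0], 7],
  [[0.034, -0.0214, 0], 0],
  [[0.034, -0.0214, 0], 0],
  [[0.034, -0.0214, 0], 0],
])

```text
time_s: 2.6
tcp_pos: [0.2723, 0.4599, 0.1222]
ee_rot: [[-0.284, -0.959, -0.0], [-0.959, 0.284, -0.0], [0.0, -0.0, -1.0]]
wrist_force: [0.7, 0.8, 0.5]
gripper_width: 0.575
gripper_force: 0.0
```

Request:
apply_moves([
  [[0.034, -0.0214, 0], 0],
  [[0.034, -0.0214, 0], 0],
  [[0.034, -0.0214, 0], 0],
  [[0.034, -0.0214, 0], 0],
  [[0.034, -0.0214, 0], 0],
])

```text
time_s: 3.02
tcp_pos: [0.3265, 0.2659, 0.1229]
ee_rot: [[-0.284, -0.959, 0.001], [-0.959, 0.284, 0.001], [-0.001, -0.0, -1.0]]
wrist_force: [1.2, -0.2, -0.8]
gripper_width: 0.576
gripper_force: 0.0
```

Request:
apply_moves([
  [[0.034, -0.0214, 0], 0],
  [[0.034, -0.0214, 0], 0],
  [[0.034, -0.0214, 0], 0],
  [[0.034, -0.0214, 0], 0],
  [[0.034, -0.0214, 0], 0],
])

```text
time_s: 3.43
tcp_pos: [0.3807, 0.0725, 0.1231]
ee_rot: [[-0.284, -0.959, 0.001], [-0.959, 0.284, 0.001], [-0.001, -0.001, -1.0]]
wrist_force: [1.1, 0.1, 0.8]
gripper_width: 0.573
gripper_force: 0.0
```

Request:
apply_moves([
  [[0.034, -0.0214, 0], 0],
  [[0.034, -0.0214, 0], 0],
  [[0.034, -0.0214, 0], 0],
  [[0.034, -0.0214, 0], 0],
  [[0, 0, 0], 0],
])

```text
time_s: 3.85
tcp_pos: [0.4251, -0.0859, 0.1228]
ee_rot: [[-0.293, -0.956, 0.001], [-0.956, 0.293, -0.001], [0.001, -0.001, -1.0]]
wrist_force: [0.1, 0.2, 0.5]
gripper_width: 0.576
gripper_force: 0.0
```

```bash
python3 plan.py .4364 -.118 .1 163.6
```

```text
tcp [ 0.4251 -0.0859  0.1228] psi 162.96 turn -0.64 shift after turn mm [ 27.6 -20.   22.8] now axes [ 27.4 -20.2  22.8] t 3.85 w 0.5755068355071536 gf 0.0 F [0.1 0.2 0.5] j [ 10.  10. -33.   0. -47. -27.]
```

Request:
apply_moves([
  [[0.0276, -0.02, 0.02], -0.6],
  [[0, 0, 0.035], 0],
  [[0, 0, 0.035], 0],
  [[0, 0, 0.02], 0],
  [[0, 0, 0], 0],
])

```text
time_s: 4.27
tcp_pos: [0.4318, -0.1131, 0.0091]
ee_rot: [[-0.276, -0.961, -0.009], [-0.961, 0.276, -0.001], [0.003, 0.009, -1.0]]
wrist_force: [-0.8, -0.2, 0.2]
gripper_width: 0.575
gripper_force: 0.0
```

```bash
python3 plan.py .4364 -.118 .003 163.6;python3 -c "
from h import *
p=imaging.capture('top');cv2.imwrite('pics/c.png',cv2.resize(p['frame'][170:270,260:380],None,fx=4,fy=4,interpolation=2))
print(proj(p,[.4364,-.118,.005])-[260,170])"
```

```text
tcp [ 0.4318 -0.1131  0.0091] psi 163.96 turn 0.36 shift after turn mm [ 3.5 -5.8  6.1] now axes [ 3.5 -5.8  6. ] t 4.2667 w 0.5751465714613694 gf 0.0 F [-0.8 -0.2  0.2] j [  6.  22. -39.  -0. -30. -22.]
[[57.81972591 51.36046824]]
```

View pics/c.png

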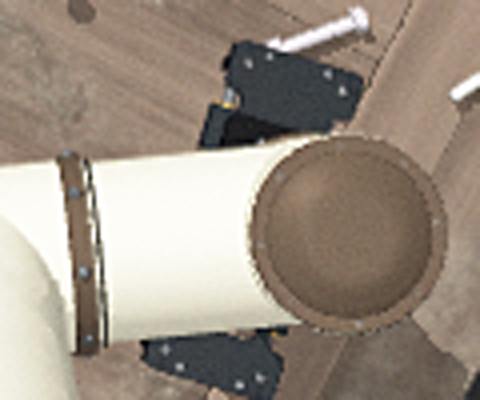

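The arm hides the grasp from above, so I'll rely on the measured TCP.

Request:
apply_moves([
  [[0, 0, 0], 0],
  [[0, 0, 0], 0],
])

```text
time_s: 4.48
tcp_pos: [0.4366, -0.1124, 0.0141]
ee_rot: [[-0.274, -0.962, 0.004], [-0.962, 0.274, 0.0], [-0.001, -0.004, -1.0]]
wrist_force: [0.1, -0.3, 0.5]
gripper_width: 0.573
gripper_force: 0.0
```

```bash
python3 plan.py .4364 -.118 .003 163.6
```

```text
tcp [ 0.4366 -0.1124  0.0141] psi 164.09 turn 0.49 shift after turn mm [ 5.5 -1.4 11.1] now axes [ 5.5 -1.3 11.1] t 4.4833 w 0.5727183329802841 gf 0.0 F [ 0.1 -0.3  0.5] j [  6.  22. -38.   0. -30. -22.]
```

Request:
apply_moves([
  [[0.0055, -0.0013, 0.006], 0.5],
  [[0, 0, 0.005], 0],
  [[0, 0, 0], 0],
  [[0, 0, 0], 0],
])

```text
time_s: 4.82
tcp_pos: [0.4346, -0.1185, 0.0016]
ee_rot: [[-0.284, -0.959, -0.0], [-0.959, 0.284, -0.0], [0.0, 0.0, -1.0]]
wrist_force: [-0.3, 0.1, 0.4]
gripper_width: 0.577
gripper_force: 0.0
```

Request:
apply_moves([
  [[0, 0, 0], 0],
  [[0, 0, 0], 0],
  [[0, 0, 0], 0],
  [[0, 0, 0], 0],
  [[0, 0, 0], 0],
], hand=0)

```text
time_s: 5.23
tcp_pos: [0.4348, -0.1183, 0.0016]
ee_rot: [[-0.283, -0.959, 0.0], [-0.959, 0.283, 0.0], [-0.0, -0.0, -1.0]]
wrist_force: [-0.2, 0.1, 0.5]
gripper_width: 0.279
gripper_force: 0.0
```

Request:
apply_moves([
  [[0, 0, 0], 0],
  [[0, 0, 0], 0],
  [[0, 0, 0], 0],
  [[0, 0, 0], 0],
  [[0, 0, 0], 0],
])

```text
time_s: 5.65
tcp_pos: [0.4348, -0.1183, 0.0016]
ee_rot: [[-0.283, -0.959, 0.0], [-0.959, 0.283, 0.0], [-0.0, -0.0, -1.0]]
wrist_force: [0.7, 0.9, 0.7]
gripper_width: 0.181
gripper_force: 30.0
```

Request:
apply_moves([
  [[0, 0, -0.01], 0],
  [[0, 0, -0.02], 0],
  [[0, 0, -0.03], 0],
  [[0, 0, -0.03], -7],
  [[0, 0, -0.02], -7],
])

```text
time_s: 6.07
tcp_pos: [0.4355, -0.1184, 0.114]
ee_rot: [[-0.037, -0.999, 0.003], [-0.999, 0.037, -0.0], [0.0, -0.003, -1.0]]
wrist_force: [0.1, -0.1, -0.8]
gripper_width: 0.181
gripper_force: 30.0
```

Request:
apply_moves([
  [[0, 0, 0], -7],
  [[0, 0, 0], -7],
  [[0, 0, 0], -7],
  [[0, 0, 0], -7],
  [[0, 0, 0], -7],
])

```text
time_s: 6.48
tcp_pos: [0.4345, -0.1184, 0.1115]
ee_rot: [[0.543, -0.84, -0.0], [-0.84, -0.543, 0.0], [-0.0, 0.0, -1.0]]
wrist_force: [0.9, -1.0, -0.3]
gripper_width: 0.18
gripper_force: 30.0
```

Request:
apply_moves([
  [[0, 0, 0], -7],
  [[0, 0, 0], -7],
  [[0, 0, 0], -7],
  [[0, 0, 0], -7],
  [[0, 0, 0], -7],
])

```text
time_s: 6.9
tcp_pos: [0.4344, -0.1184, 0.1114]
ee_rot: [[0.926, -0.377, -0.001], [-0.377, -0.926, 0.0], [-0.0, 0.0, -1.0]]
wrist_force: [0.4, -0.3, 0.2]
gripper_width: 0.179
gripper_force: 30.0
```

```bash
python3 plan.py .4665 .1874 .06 -112.6
```

```text
tcp [ 0.4344 -0.1184  0.1114] psi -112.12 turn 0.48 shift after turn mm [ -87.9 -294.6   51.4] now axes [ -85.4 -295.3   51.4] t 6.9 w 0.17882774292966475 gf 29.999976754188538 F [ 0.4 -0.3  0.2] j [  6.  12. -32.  -0. -46.  62.]
```

Request:
apply_moves([
  [[-0.0098, -0.0327, 0], 0.5],
  [[-0.0098, -0.0327, 0], 0],
  [[-0.0098, -0.0327, 0], 0],
  [[-0.0098, -0.0327, 0], 0],
  [[-0.0098, -0.0327, 0], 0],
])

```text
time_s: 7.32
tcp_pos: [0.4528, 0.0527, 0.1115]
ee_rot: [[0.921, -0.39, -0.0], [-0.39, -0.921, -0.0], [-0.0, 0.0, -1.0]]
wrist_force: [0.8, -0.6, 0.3]
gripper_width: 0.18
gripper_force: 30.0
```

Request:
apply_moves([
  [[-0.0098, -0.0327, 0], 0],
  [[-0.0098, -0.0327, 0], 0],
  [[-0.0098, -0.0327, 0.02], 0],
  [[-0.0098, -0.0327, 0.02], 0],
  [[0, 0, 0], 0],
])

```text
time_s: 7.73
tcp_pos: [0.4677, 0.1909, 0.0684]
ee_rot: [[0.923, -0.386, -0.002], [-0.386, -0.923, -0.002], [-0.002, 0.003, -1.0]]
wrist_force: [-0.5, 0.3, -0.6]
gripper_width: 0.178
gripper_force: 30.0
```

Request:
apply_moves([
  [[0, 0, 0], 0],
  [[0, 0, 0], 0],
])

```text
time_s: 7.9
tcp_pos: [0.4676, 0.1868, 0.0712]
ee_rot: [[0.921, -0.39, -0.001], [-0.39, -0.921, -0.001], [-0.001, 0.001, -1.0]]
wrist_force: [0.0, -0.2, -0.8]
gripper_width: 0.18
gripper_force: 30.0
```

```bash
python3 plan.py .4665 .1874 .008 -112.6;python3 -c "
from h import *
p=imaging.capture('scene');cv2.imwrite('pics/d.png',cv2.resize(p['frame'][130:230,160:280],None,fx=5,fy=5,interpolation=2))"
```

```text
tcp [0.4676 0.1868 0.0712] psi -112.94 turn -0.34 shift after turn mm [-1.3 -0.1 63.2] now axes [-1.3 -0.2 63.2] t 7.9 w 0.1800779869859597 gf 29.99989092350006 F [ 0.  -0.2 -0.8] j [ 40.  20. -28.  -0. -42.  27.]
```

View pics/d.png

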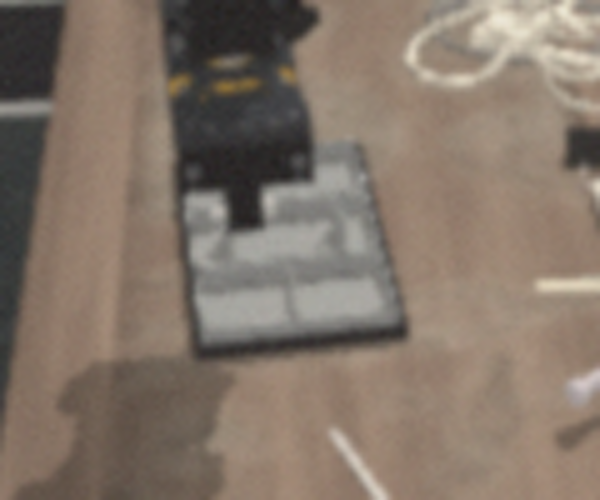

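Request:
apply_moves([
  [[-0.0012, 0, 0.02], 0],
  [[0, 0, 0.02], 0],
  [[0, 0, 0.014], 0],
  [[0, 0, 0.0075], 0],
  [[0, 0, 0], 0],
])

```text
time_s: 8.37
tcp_pos: [0.4663, 0.186, 0.0093]
ee_rot: [[0.92, -0.392, -0.002], [-0.392, -0.92, -0.002], [-0.001, 0.002, -1.0]]
wrist_force: [0.1, -0.9, 0.5]
gripper_width: 0.184
gripper_force: 30.0
```

Request:
apply_moves([
  [[0, 0, 0], 0],
  [[0, 0, 0], 0],
  [[0, 0, 0], 0],
])

```text
time_s: 8.62
tcp_pos: [0.4677, 0.1878, 0.0112]
ee_rot: [[0.921, -0.39, 0.002], [-0.39, -0.921, 0.001], [0.001, -0.002, -1.0]]
wrist_force: [0.3, 0.0, -0.5]
gripper_width: 0.177
gripper_force: 30.0
```

Request:
apply_moves([
  [[0, 0, 0], 0],
  [[0, 0, 0], 0],
  [[0, 0, 0], 0],
  [[0, 0, 0], 0],
], hand=0.03)

```text
time_s: 8.95
tcp_pos: [0.467, 0.1876, 0.0103]
ee_rot: [[0.921, -0.39, 0.0], [-0.39, -0.921, 0.0], [0.0, -0.0, -1.0]]
wrist_force: [-0.6, -0.1, 1.3]
gripper_width: 0.331
gripper_force: 0.0
```

Request:
apply_moves([
  [[0, 0, -0.01], 0],
  [[0, 0, -0.02], 0],
  [[0, 0, -0.03], 0],
  [[0, 0, -0.03], 0],
  [[0, 0, -0.02], 0],
])

```text
time_s: 9.37
tcp_pos: [0.4679, 0.1881, 0.1235]
ee_rot: [[0.921, -0.389, 0.003], [-0.389, -0.921, 0.002], [0.002, -0.003, -1.0]]
wrist_force: [-0.5, -0.6, -0.5]
gripper_width: 0.345
gripper_force: 0.0
```

```bash
python3 plan.py .5179 -.2699 .08 -146.1
```

```text
tcp [0.4679 0.1881 0.1235] psi -112.92 turn 33.18 shift after turn mm [408.  213.9  43.5] now axes [224.3 402.5  42.8] t 9.3667 w 0.34527010695977567 gf 0.0 F [-0.5 -0.6 -0.5] j [ 40.  16. -24.   0. -49.  27.]
```

Request:
apply_moves([
  [[0, 0, 0], 6.6],
  [[0, 0, 0], 6.6],
  [[0, 0, 0], 6.6],
  [[0, 0, 0], 6.6],
  [[0, 0, 0], 6.6],
], hand=0.04)

```text
time_s: 9.78
tcp_pos: [0.4669, 0.1875, 0.1209]
ee_rot: [[0.555, -0.832, 0.001], [-0.832, -0.555, 0.001], [-0.0, -0.001, -1.0]]
wrist_force: [0.6, 0.7, -0.1]
gripper_width: 0.457
gripper_force: 0.0
```

Request:
apply_moves([
  [[0.0291, 0.0153, 0], 0],
  [[0.0291, 0.0153, 0], 0],
  [[0.0291, 0.0153, 0], 0],
  [[0.0291, 0.0153, 0], 0],
  [[0.0291, 0.0153, 0], 0],
])

```text
time_s: 10.2
tcp_pos: [0.4849, 0.0228, 0.1209]
ee_rot: [[0.56, -0.828, 0.001], [-0.828, -0.56, 0.0], [0.0, -0.001, -1.0]]
wrist_force: [-0.1, 0.4, -0.2]
gripper_width: 0.461
gripper_force: 0.0
```

Request:
apply_moves([
  [[0.0291, 0.0153, 0], 0],
  [[0.0291, 0.0153, 0], 0],
  [[0.0291, 0.0153, 0], 0],
  [[0.0291, 0.0153, 0], 0],
  [[0.0291, 0.0153, 0], 0],
])

```text
time_s: 10.62
tcp_pos: [0.503, -0.1409, 0.121]
ee_rot: [[0.56, -0.829, 0.001], [-0.829, -0.56, -0.0], [0.001, -0.001, -1.0]]
wrist_force: [-0.0, 0.8, -0.5]
gripper_width: 0.459
gripper_force: 0.0
```

Request:
apply_moves([
  [[0.0291, 0.0153, 0.015], 0],
  [[0.0291, 0.0153, 0.015], 0],
  [[0.0291, 0.0153, 0.01], 0],
  [[0.0291, 0.0153, 0], 0],
  [[0, 0, 0], 0],
])

```text
time_s: 11.03
tcp_pos: [0.5177, -0.2746, 0.0797]
ee_rot: [[0.556, -0.831, -0.0], [-0.831, -0.556, -0.001], [0.001, 0.001, -1.0]]
wrist_force: [0.5, 1.3, 0.3]
gripper_width: 0.458
gripper_force: 0.0
```

Request:
apply_moves([
  [[0, 0, 0], 0],
  [[0, 0, 0], 0],
  [[0, 0, 0], 0],
])

```text
time_s: 11.28
tcp_pos: [0.5175, -0.2691, 0.0807]
ee_rot: [[0.561, -0.828, 0.001], [-0.828, -0.561, 0.0], [0.0, -0.0, -1.0]]
wrist_force: [0.2, -0.3, 0.2]
gripper_width: 0.455
gripper_force: 0.0
```

```bash
python3 plan.py .5179 -.2699 .002 -146.1;python3 -c "
from h import *
p=imaging.capture('top');cv2.imwrite('pics/e.png',cv2.resize(p['frame'][130:240,110:240],None,fx=5,fy=5,interpolation=2))"
```

```text
tcp [ 0.5175 -0.2691  0.0807] psi -145.9 turn 0.2 shift after turn mm [ 0.9  0.1 78.7] now axes [ 0.8  0.1 78.7] t 11.2833 w 0.4548727885409313 gf 0.0 F [ 0.2 -0.3  0.2] j [-12.  26. -16.  -0. -48.  46.]
```

View pics/e.png

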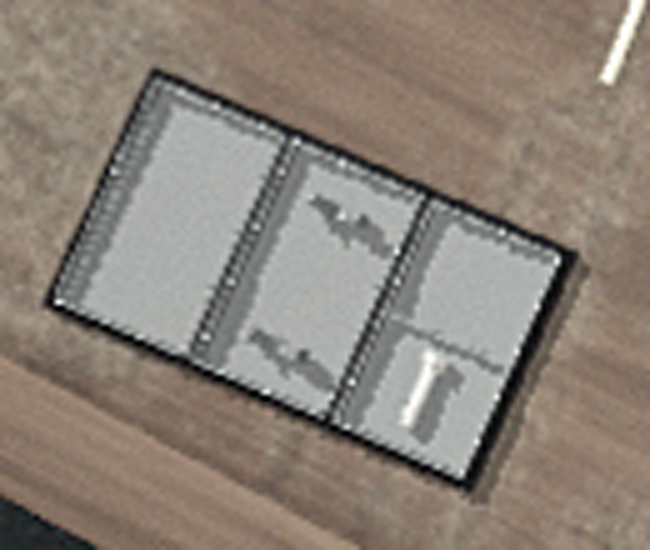

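First bolt lies in the −x half of the divided bin (crop px (418,390)). Now bolt 2.

Request:
apply_moves([
  [[0.0008, 0, 0.025], 0],
  [[0, 0, 0.025], 0],
  [[0, 0, 0.018], 0],
  [[0, 0, 0.01], 0],
  [[0, 0, 0], 0],
])

```text
time_s: 11.75
tcp_pos: [0.5178, -0.2696, 0.0019]
ee_rot: [[0.562, -0.827, -0.002], [-0.827, -0.562, 0.0], [-0.001, 0.001, -1.0]]
wrist_force: [0.1, 0.5, 0.3]
gripper_width: 0.461
gripper_force: 0.0
```

Request:
apply_moves([
  [[0, 0, 0], 0],
  [[0, 0, 0], 0],
  [[0, 0, 0], 0],
])

```text
time_s: 12.0
tcp_pos: [0.5184, -0.2704, 0.0027]
ee_rot: [[0.56, -0.828, 0.001], [-0.828, -0.56, -0.0], [0.001, -0.001, -1.0]]
wrist_force: [0.4, -0.9, 0.2]
gripper_width: 0.461
gripper_force: 0.0
```

Request:
apply_moves([
  [[0, 0, 0], 0],
  [[0, 0, 0], 0],
  [[0, 0, 0], 0],
  [[0, 0, 0], 0],
  [[0, 0, 0], 0],
], hand=0)

```text
time_s: 12.42
tcp_pos: [0.5179, -0.2707, 0.0021]
ee_rot: [[0.56, -0.829, 0.0], [-0.829, -0.56, -0.0], [0.0, -0.0, -1.0]]
wrist_force: [0.1, 0.2, 0.9]
gripper_width: 0.183
gripper_force: 30.0
```

Request:
apply_moves([
  [[0, 0, 0], 0],
  [[0, 0, 0], 0],
  [[0, 0, 0], 0],
  [[0, 0, 0], 0],
])

```text
time_s: 12.75
tcp_pos: [0.5179, -0.2707, 0.0021]
ee_rot: [[0.56, -0.829, -0.0], [-0.829, -0.56, -0.0], [0.0, 0.0, -1.0]]
wrist_force: [0.0, -0.7, 0.6]
gripper_width: 0.18
gripper_force: 30.0
```

Request:
apply_moves([
  [[0, 0, -0.01], 0],
  [[0, 0, -0.025], -5],
  [[0, 0, -0.035], -7],
  [[0, 0, -0.03], -7],
  [[0, 0, -0.01], -7],
])

```text
time_s: 13.17
tcp_pos: [0.5208, -0.2717, 0.118]
ee_rot: [[0.87, -0.493, 0.009], [-0.493, -0.87, -0.003], [0.009, -0.001, -1.0]]
wrist_force: [0.7, -0.8, 0.5]
gripper_width: 0.181
gripper_force: 30.0
```

Request:
apply_moves([
  [[0, 0, 0], -7],
  [[-0.0115, -0.0288, 0], 0],
  [[-0.0115, -0.0288, 0], 0],
  [[-0.0115, -0.0288, 0], 0],
  [[-0.0115, -0.0288, 0], 0],
])

```text
time_s: 13.58
tcp_pos: [0.5204, -0.1455, 0.1128]
ee_rot: [[0.92, -0.391, 0.001], [-0.391, -0.92, 0.0], [0.001, -0.0, -1.0]]
wrist_force: [0.6, -0.3, -0.3]
gripper_width: 0.183
gripper_force: 30.0
```

Request:
apply_moves([
  [[-0.0115, -0.0288, 0], 0],
  [[-0.0115, -0.0288, 0], 0],
  [[-0.0115, -0.0288, 0], 0],
  [[-0.0115, -0.0288, 0], 0],
  [[-0.0115, -0.0288, 0], 0],
])

```text
time_s: 14.0
tcp_pos: [0.5237, 0.0099, 0.1129]
ee_rot: [[0.921, -0.39, 0.001], [-0.39, -0.921, 0.0], [0.001, -0.001, -1.0]]
wrist_force: [-0.0, -0.0, -1.0]
gripper_width: 0.18
gripper_force: 30.0
```

Request:
apply_moves([
  [[-0.0115, -0.0288, 0], 0],
  [[-0.0115, -0.0288, 0], 0],
  [[-0.0115, -0.0288, 0.02], 0],
  [[-0.0115, -0.0288, 0.02], 0],
  [[-0.0115, -0.0288, 0.01], 0],
])

```text
time_s: 14.42
tcp_pos: [0.5258, 0.1645, 0.061]
ee_rot: [[0.921, -0.391, -0.002], [-0.391, -0.921, -0.001], [-0.001, 0.001, -1.0]]
wrist_force: [0.4, -0.6, -0.9]
gripper_width: 0.181
gripper_force: 30.0
```

Request:
apply_moves([
  [[0, 0, 0], 0],
  [[0, 0, 0], 0],
  [[0, 0, 0], 0],
  [[0, 0, 0], 0],
])

```text
time_s: 14.75
tcp_pos: [0.5272, 0.1626, 0.0629]
ee_rot: [[0.92, -0.391, 0.001], [-0.391, -0.92, 0.0], [0.001, -0.001, -1.0]]
wrist_force: [0.5, 0.7, 0.6]
gripper_width: 0.186
gripper_force: 30.0
```

```bash
python3 plan.py .5225 .1642 .008 -112.6
```

```text
tcp [0.5272 0.1626 0.0629] psi -113.03 turn -0.43 shift after turn mm [-4.9  0.4 54.9] now axes [-5.   0.5 54.9] t 14.75 w 0.1855388959037176 gf 29.999679028987885 F [0.5 0.7 0.6] j [ 34.  25. -22.   0. -44.  33.]
```

Request:
apply_moves([
  [[-0.005, 0, 0.02], 0],
  [[0, 0, 0.02], 0],
  [[0, 0, 0.01], 0],
  [[0, 0, 0.0045], 0],
  [[0, 0, 0], 0],
])

```text
time_s: 15.17
tcp_pos: [0.5224, 0.1644, 0.0076]
ee_rot: [[0.92, -0.391, -0.001], [-0.391, -0.92, -0.001], [-0.0, 0.001, -1.0]]
wrist_force: [-0.4, 0.4, -0.3]
gripper_width: 0.18
gripper_force: 30.0
```

Request:
apply_moves([
  [[0, 0, 0], 0],
  [[0, 0, 0], 0],
  [[0, 0, 0], 0],
])

```text
time_s: 15.42
tcp_pos: [0.523, 0.1655, 0.0083]
ee_rot: [[0.921, -0.39, 0.001], [-0.39, -0.921, 0.001], [0.001, -0.001, -1.0]]
wrist_force: [-0.4, 0.4, -0.3]
gripper_width: 0.181
gripper_force: 30.0
```

Request:
apply_moves([
  [[0, 0, 0], 0],
  [[0, 0, 0], 0],
  [[0, 0, 0], 0],
  [[0, 0, 0], 0],
], hand=0.03)

```text
time_s: 15.75
tcp_pos: [0.5225, 0.1655, 0.0077]
ee_rot: [[0.921, -0.39, 0.0], [-0.39, -0.921, 0.0], [0.0, -0.0, -1.0]]
wrist_force: [0.1, 0.8, -0.1]
gripper_width: 0.332
gripper_force: 0.0
```

Request:
apply_moves([
  [[0, 0, -0.01], 0],
  [[0, 0, -0.02], 0],
  [[0, 0, -0.03], 0],
  [[0, 0, -0.03], 0],
  [[0, 0, -0.02], 0],
])

```text
time_s: 16.17
tcp_pos: [0.5235, 0.1659, 0.1212]
ee_rot: [[0.921, -0.389, 0.004], [-0.389, -0.921, 0.002], [0.003, -0.003, -1.0]]
wrist_force: [0.9, 0.2, 0.5]
gripper_width: 0.346
gripper_force: 0.0
```

```bash
python3 plan.py .4449 .0114 .08 172.7
```

```text
tcp [0.5235 0.1659 0.1212] psi -112.92 turn 74.38 shift after turn mm [163.2  58.3  41.2] now axes [-12.4 173.   40.7] t 16.1667 w 0.34628851026004703 gf 0.0 F [0.9 0.2 0.5] j [ 35.  20. -19.   0. -51.  33.]
```

Request:
apply_moves([
  [[0, 0, 0], 7],
  [[0, 0, 0], 7],
  [[0, 0, 0], 7],
  [[0, 0, 0], 7],
  [[0, 0, 0], 7],
], hand=0.04)

```text
time_s: 16.58
tcp_pos: [0.5224, 0.1654, 0.1185]
ee_rot: [[0.525, -0.851, 0.001], [-0.851, -0.525, 0.0], [0.0, -0.001, -1.0]]
wrist_force: [-0.2, 0.6, 0.3]
gripper_width: 0.454
gripper_force: 0.0
```

Request:
apply_moves([
  [[0, 0, 0], 7],
  [[0, 0, 0], 7],
  [[0, 0, 0], 7],
  [[0, 0, 0], 7],
  [[0, 0, 0], 7],
])

```text
time_s: 17.0
tcp_pos: [0.5224, 0.1654, 0.1184]
ee_rot: [[-0.058, -0.998, 0.001], [-0.998, 0.058, 0.0], [-0.0, -0.001, -1.0]]
wrist_force: [0.1, -0.4, -0.8]
gripper_width: 0.46
gripper_force: 0.0
```

Request:
apply_moves([
  [[0, 0, 0], 4.4],
  [[0.0272, 0.0097, 0], 0],
  [[0.0272, 0.0097, 0], 0],
  [[0.0272, 0.0097, 0], 0],
  [[0.0272, 0.0097, 0.01], 0],
])

```text
time_s: 17.42
tcp_pos: [0.4707, 0.0621, 0.1097]
ee_rot: [[-0.127, -0.992, 0.005], [-0.992, 0.127, 0.002], [-0.002, -0.004, -1.0]]
wrist_force: [-0.6, -0.0, 0.3]
gripper_width: 0.457
gripper_force: 0.0
```

Request:
apply_moves([
  [[0.0272, 0.0097, 0.015], 0],
  [[0.0272, 0.0097, 0.015], 0],
  [[0, 0, 0], 0],
  [[0, 0, 0], 0],
  [[0, 0, 0], 0],
])

```text
time_s: 17.83
tcp_pos: [0.4448, 0.0112, 0.0785]
ee_rot: [[-0.128, -0.992, 0.002], [-0.992, 0.128, 0.0], [-0.001, -0.002, -1.0]]
wrist_force: [0.5, -0.0, -0.6]
gripper_width: 0.46
gripper_force: 0.0
```

```bash
python3 plan.py .4443 .0114 .0015 172.7;python3 -c "
from h import *
p=imaging.capture('top');cv2.imwrite('pics/f.png',cv2.resize(p['frame'][130:240,110:240],None,fx=5,fy=5,interpolation=2))"
```

```text
tcp [0.4448 0.0112 0.0785] psi 172.65 turn -0.05 shift after turn mm [-0.1  0.6 77. ] now axes [-0.   0.7 77. ] t 17.8333 w 0.46023993134272223 gf 0.0 F [ 0.5 -0.  -0.6] j [ 23.  15. -35.   0. -40. -30.]
```

View pics/f.png

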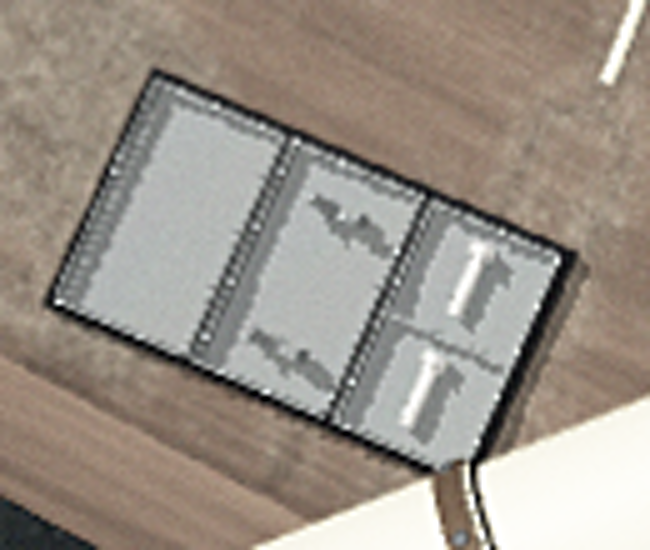

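Both bolts lie in separate halves (crop px (418,390) and (468,278)). Now the hex key.

Request:
apply_moves([
  [[0, 0.0006, 0.025], 0],
  [[0, 0, 0.025], 0],
  [[0, 0, 0.016], 0],
  [[0, 0, 0.008], 0],
  [[0, 0, 0.002], 0],
])

```text
time_s: 18.3
tcp_pos: [0.4433, 0.0116, 0.0007]
ee_rot: [[-0.127, -0.992, -0.001], [-0.992, 0.127, -0.001], [0.001, 0.001, -1.0]]
wrist_force: [0.0, 0.3, -1.2]
gripper_width: 0.46
gripper_force: 0.0
```

Request:
apply_moves([
  [[0, 0, 0], 0],
  [[0, 0, 0], 0],
  [[0, 0, 0], 0],
])

```text
time_s: 18.55
tcp_pos: [0.4442, 0.0116, 0.0026]
ee_rot: [[-0.128, -0.992, 0.002], [-0.992, 0.128, 0.001], [-0.001, -0.002, -1.0]]
wrist_force: [0.4, -0.2, -0.3]
gripper_width: 0.46
gripper_force: 0.0
```

Request:
apply_moves([
  [[0, 0, 0], 0],
  [[0, 0, 0], 0],
  [[0, 0, 0], 0],
  [[0, 0, 0], 0],
  [[0, 0, 0], 0],
], hand=0)

```text
time_s: 18.97
tcp_pos: [0.4432, 0.011, 0.0017]
ee_rot: [[-0.128, -0.992, 0.0], [-0.992, 0.128, 0.0], [-0.0, -0.0, -1.0]]
wrist_force: [1.1, -0.5, -0.3]
gripper_width: 0.167
gripper_force: 0.0
```

Request:
apply_moves([
  [[0, 0, 0], 0],
  [[0, 0, 0], 0],
  [[0, 0, 0], 0],
  [[0, 0, 0], 0],
])

```text
time_s: 19.3
tcp_pos: [0.4432, 0.011, 0.0015]
ee_rot: [[-0.128, -0.992, -0.0], [-0.992, 0.128, -0.0], [0.0, 0.0, -1.0]]
wrist_force: [0.1, 0.0, 0.1]
gripper_width: 0.036
gripper_force: 30.0
```

Request:
apply_moves([
  [[0, 0, -0.01], 0],
  [[0, 0, -0.025], 0],
  [[0, 0, -0.035], -4.5],
  [[0, 0, -0.03], -7],
  [[0, 0, -0.01], -7],
])

```text
time_s: 19.72
tcp_pos: [0.4456, 0.0117, 0.1157]
ee_rot: [[0.2, -0.98, 0.008], [-0.98, -0.2, 0.002], [-0.0, -0.008, -1.0]]
wrist_force: [-0.1, 0.0, 0.2]
gripper_width: 0.035
gripper_force: 30.0
```

Request:
apply_moves([
  [[0, 0, 0], -7],
  [[0, 0, 0], -7],
  [[0, 0, 0], -7],
  [[0, 0, 0], -7],
  [[0, 0, 0], -7],
])

```text
time_s: 20.13
tcp_pos: [0.4429, 0.011, 0.1115]
ee_rot: [[0.725, -0.689, -0.0], [-0.689, -0.725, -0.0], [-0.0, 0.0, -1.0]]
wrist_force: [-0.4, 0.3, -0.6]
gripper_width: 0.038
gripper_force: 30.0
```

Request:
apply_moves([
  [[0, 0, 0], -7],
  [[0, 0, 0], -7],
  [[0, 0, 0], -7],
  [[-0.0015, -0.0292, 0], 0],
  [[-0.0015, -0.0292, 0], 0],
])

```text
time_s: 20.55
tcp_pos: [0.4626, 0.0657, 0.1115]
ee_rot: [[0.921, -0.391, -0.001], [-0.391, -0.921, -0.0], [-0.001, 0.0, -1.0]]
wrist_force: [1.0, -0.4, -0.0]
gripper_width: 0.034
gripper_force: 30.0
```

Request:
apply_moves([
  [[-0.0015, -0.0292, 0], 0],
  [[-0.0015, -0.0292, 0], 0],
  [[-0.0015, -0.0292, 0], 0],
  [[-0.0015, -0.0292, 0], 0],
  [[-0.0015, -0.0292, 0], 0],
])

```text
time_s: 20.97
tcp_pos: [0.5129, 0.2047, 0.1112]
ee_rot: [[0.921, -0.388, -0.001], [-0.388, -0.921, -0.0], [-0.0, 0.001, -1.0]]
wrist_force: [0.9, -0.4, 0.3]
gripper_width: 0.034
gripper_force: 30.0
```

Request:
apply_moves([
  [[-0.0015, -0.0292, 0], 0],
  [[-0.0015, -0.0292, 0.02], 0],
  [[-0.0015, -0.0292, 0.02], 0],
  [[-0.0015, -0.0292, 0.01], 0],
  [[0, 0, 0], 0],
])

```text
time_s: 21.38
tcp_pos: [0.5531, 0.3169, 0.0578]
ee_rot: [[0.923, -0.386, -0.002], [-0.386, -0.923, -0.002], [-0.001, 0.002, -1.0]]
wrist_force: [0.8, 0.0, 0.9]
gripper_width: 0.038
gripper_force: 30.0
```

Request:
apply_moves([
  [[0, 0, 0], 0],
  [[0, 0, 0], 0],
  [[0, 0, 0], 0],
])

```text
time_s: 21.63
tcp_pos: [0.5526, 0.3126, 0.062]
ee_rot: [[0.921, -0.389, 0.0], [-0.389, -0.921, 0.0], [0.0, -0.0, -1.0]]
wrist_force: [-0.0, -0.4, 0.3]
gripper_width: 0.041
gripper_force: 30.0
```

```bash
python3 plan.py .5513 .3136 .008 -112.6;python3 -c "
from h import *
p=imaging.capture('scene');cv2.imwrite('pics/g.png',cv2.resize(p['frame'][110:250,150:310],None,fx=4,fy=4,interpolation=2))"
```

```text
tcp [0.5526 0.3126 0.062 ] psi -112.9 turn -0.3 shift after turn mm [-1.5 -0.4 54. ] now axes [-1.5 -0.4 54. ] t 21.6333 w 0.04118748705402794 gf 29.9995687790215 F [-0.  -0.4  0.3] j [ 44.  31.  -9.  -0. -49.  23.]
```

View pics/g.png

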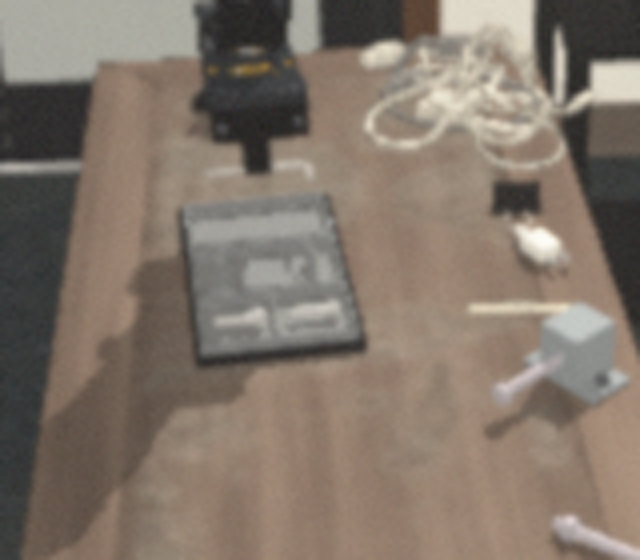

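The key is held level at (260,168), with the hook towards +x. Lower and release.

Request:
apply_moves([
  [[-0.0015, 0, 0.02], 0],
  [[0, 0, 0.018], 0],
  [[0, 0, 0.01], 0],
  [[0, 0, 0.0065], 0],
  [[0, 0, 0], 0],
])

```text
time_s: 22.1
tcp_pos: [0.5514, 0.3134, 0.0071]
ee_rot: [[0.921, -0.389, -0.0], [-0.389, -0.921, -0.001], [0.0, 0.001, -1.0]]
wrist_force: [-0.0, 0.1, -0.3]
gripper_width: 0.042
gripper_force: 30.0
```

Request:
apply_moves([
  [[0, 0, 0], 0],
  [[0, 0, 0], 0],
  [[0, 0, 0], 0],
])

```text
time_s: 22.35
tcp_pos: [0.5518, 0.3142, 0.0077]
ee_rot: [[0.921, -0.389, 0.001], [-0.389, -0.921, 0.001], [0.001, -0.001, -1.0]]
wrist_force: [-0.8, -0.6, -0.0]
gripper_width: 0.037
gripper_force: 30.0
```

Request:
apply_moves([
  [[0, 0, 0], 0],
  [[0, 0, 0], 0],
  [[0, 0, 0], 0],
  [[0, 0, 0], 0],
], hand=0.02)

```text
time_s: 22.68
tcp_pos: [0.5514, 0.3141, 0.0072]
ee_rot: [[0.921, -0.388, 0.0], [-0.388, -0.921, 0.0], [0.0, -0.0, -1.0]]
wrist_force: [0.4, -0.1, 0.4]
gripper_width: 0.209
gripper_force: 0.0
```

Request:
apply_moves([
  [[0, 0, -0.01], 0],
  [[0, 0, -0.02], 0],
  [[0, 0, -0.03], 0],
  [[0, 0, -0.03], 0],
  [[0, 0, -0.02], 0],
])

```text
time_s: 23.1
tcp_pos: [0.5525, 0.3147, 0.1211]
ee_rot: [[0.922, -0.388, 0.004], [-0.388, -0.922, 0.002], [0.003, -0.004, -1.0]]
wrist_force: [0.1, -0.2, 0.4]
gripper_width: 0.228
gripper_force: 0.0
```

```bash
python3 plan.py .6056 -.0054 .08 -82.3
```

```text
tcp [0.5525 0.3147 0.1211] psi -112.82 turn -30.52 shift after turn mm [  9.7 324.3  41.1] now axes [173.  274.6  40.5] t 23.1 w 0.22775867789977844 gf 0.0 F [ 0.1 -0.2  0.4] j [ 44.  28.  -6.   0. -56.  23.]
```

Request:
apply_moves([
  [[0, 0, 0], -7],
  [[0, 0, 0], -7],
  [[0, 0, 0], -7],
  [[0, 0, 0], -7],
  [[0, 0, 0], -2.8],
], hand=0.035)

```text
time_s: 23.52
tcp_pos: [0.5514, 0.3141, 0.1181]
ee_rot: [[0.99, 0.143, 0.001], [0.143, -0.99, 0.001], [0.001, -0.001, -1.0]]
wrist_force: [-0.2, -0.0, 0.5]
gripper_width: 0.393
gripper_force: 0.0
```

Request:
apply_moves([
  [[0.0008, 0.027, 0], 0],
  [[0.0008, 0.027, 0], 0],
  [[0.0008, 0.027, 0], 0],
  [[0.0008, 0.027, 0], 0],
  [[0.0008, 0.027, 0], 0],
])

```text
time_s: 23.93
tcp_pos: [0.5741, 0.1798, 0.118]
ee_rot: [[0.99, 0.139, 0.001], [0.139, -0.99, 0.0], [0.001, -0.0, -1.0]]
wrist_force: [0.1, -0.7, 0.1]
gripper_width: 0.4
gripper_force: 0.0
```

Request:
apply_moves([
  [[0.0008, 0.027, 0], 0],
  [[0.0008, 0.027, 0], 0],
  [[0.0008, 0.027, 0], 0],
  [[0.0008, 0.027, 0], 0],
  [[0.0008, 0.027, 0], 0],
])

```text
time_s: 24.35
tcp_pos: [0.5968, 0.0464, 0.1181]
ee_rot: [[0.99, 0.138, 0.001], [0.138, -0.99, 0.0], [0.001, -0.0, -1.0]]
wrist_force: [0.3, 0.5, -0.7]
gripper_width: 0.402
gripper_force: 0.0
```

Request:
apply_moves([
  [[0.0008, 0.027, 0], 0],
  [[0.0008, 0.027, 0], 0],
  [[0, 0, 0], 0],
  [[0, 0, 0], 0],
  [[0, 0, 0], 0],
])

```text
time_s: 24.77
tcp_pos: [0.6057, -0.0055, 0.1176]
ee_rot: [[0.99, 0.138, 0.001], [0.138, -0.99, 0.0], [0.001, -0.0, -1.0]]
wrist_force: [0.1, -0.3, -0.0]
gripper_width: 0.402
gripper_force: 0.0
```

```bash
python3 plan.py .6056 -.0054 .010 -82;python3 -c "
from h import *
p=imaging.capture('top');cv2.imwrite('pics/i.png',cv2.resize(p['frame'][130:240,110:240],None,fx=5,fy=5,interpolation=2))"
```

```text
tcp [ 0.6057 -0.0055  0.1176] psi -82.08 turn -0.08 shift after turn mm [-1.000e-01 -1.000e-01  1.076e+02] now axes [-1.000e-01 -0.000e+00  1.076e+02] t 24.7667 w 0.4019563962069341 gf 0.0 F [ 0.1 -0.3 -0. ] j [ 15.  25. -10.  -0. -54.  83.]
```

View pics/i.png

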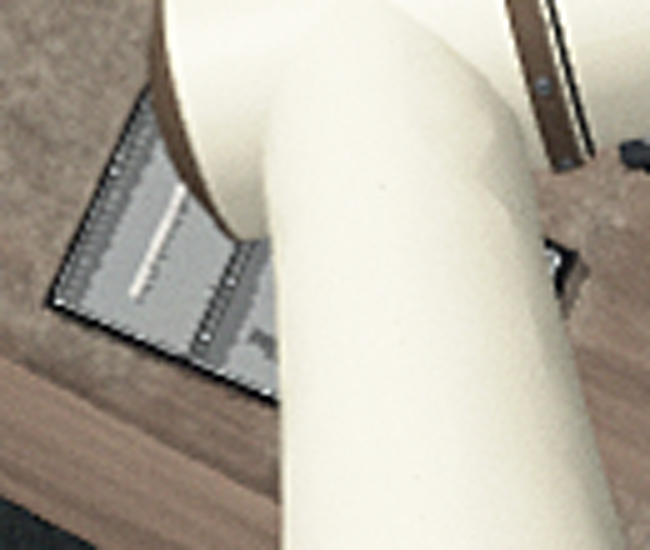

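The key's long arm lies in the plain bin (crop (155,245)); the rest of it is hidden by the arm. Descend onto the axle, then close in stages.

Request:
apply_moves([
  [[0, 0, 0.025], 0],
  [[0, 0, 0.025], 0],
  [[0, 0, 0.025], 0],
  [[0, 0, 0.02], 0],
  [[0, 0, 0.012], 0],
])

```text
time_s: 25.23
tcp_pos: [0.6042, -0.0045, 0.0078]
ee_rot: [[0.99, 0.14, -0.003], [0.14, -0.99, -0.001], [-0.004, 0.0, -1.0]]
wrist_force: [-1.3, 0.2, -0.6]
gripper_width: 0.398
gripper_force: 0.0
```

Request:
apply_moves([
  [[0, 0, 0], 0],
  [[0, 0, 0], 0],
  [[0, 0, 0], 0],
])

```text
time_s: 25.48
tcp_pos: [0.6068, -0.0049, 0.0115]
ee_rot: [[0.99, 0.139, 0.003], [0.139, -0.99, 0.0], [0.003, 0.0, -1.0]]
wrist_force: [-0.0, -0.2, -0.1]
gripper_width: 0.401
gripper_force: 0.0
```

Request:
apply_moves([
  [[0, 0, 0], 0],
  [[0, 0, 0], 0],
  [[0, 0, 0], 0],
  [[0, 0, 0], 0],
  [[0, 0, 0], 0],
], hand=0.014)

```text
time_s: 25.9
tcp_pos: [0.6058, -0.0056, 0.0105]
ee_rot: [[0.99, 0.138, 0.001], [0.138, -0.99, 0.0], [0.001, -0.0, -1.0]]
wrist_force: [0.3, 0.1, 0.3]
gripper_width: 0.179
gripper_force: 0.0
```

Request:
apply_moves([
  [[0, 0, 0], 0],
  [[0, 0, 0], 0],
  [[0, 0, 0], 0],
], hand=0.0115)

```text
time_s: 26.15
tcp_pos: [0.6056, -0.0056, 0.01]
ee_rot: [[0.99, 0.138, -0.0], [0.138, -0.99, -0.0], [-0.0, 0.0, -1.0]]
wrist_force: [-0.1, 0.5, -1.2]
gripper_width: 0.137
gripper_force: 0.0
```

```bash
python3 plan.py .6056 -.0054 .010 -82
```

```text
tcp [ 0.6056 -0.0056  0.01  ] psi -82.07 turn -0.07 shift after turn mm [ 0.  -0.2  0. ] now axes [ 0.  -0.2  0. ] t 26.15 w 0.13724098913039673 gf 0.0 F [-0.1  0.5 -1.2] j [ 15.  33. -16.   0. -41.  83.]
```

Request:
apply_moves([
  [[0, 0, 0], 0],
  [[0, 0, 0], 0],
  [[0, 0, 0], 0],
], hand=0.0105)

```text
time_s: 26.4
tcp_pos: [0.6056, -0.0056, 0.01]
ee_rot: [[0.99, 0.138, -0.0], [0.138, -0.99, -0.0], [-0.0, 0.0, -1.0]]
wrist_force: [0.3, 0.5, 0.2]
gripper_width: 0.119
gripper_force: 0.0
```

Request:
apply_moves([
  [[0, 0, 0], 0],
  [[0, 0, 0], 0],
  [[0, 0, 0], 0],
  [[0, 0, 0], 0],
], hand=0)

```text
time_s: 26.73
tcp_pos: [0.6056, -0.0055, 0.01]
ee_rot: [[0.99, 0.138, -0.0], [0.138, -0.99, 0.0], [-0.0, -0.0, -1.0]]
wrist_force: [-0.4, 1.6, 0.2]
gripper_width: 0.106
gripper_force: 30.0
```

Request:
apply_moves([
  [[-0.001, 0, 0], 0],
  [[-0.002, 0, 0], 0],
  [[-0.003, 0, 0], 0],
  [[0, 0, 0], 0],
])

```text
time_s: 27.07
tcp_pos: [0.5985, -0.0067, 0.0098]
ee_rot: [[0.99, 0.138, -0.002], [0.138, -0.99, -0.0], [-0.002, -0.0, -1.0]]
wrist_force: [0.1, 0.1, -0.5]
gripper_width: 0.101
gripper_force: 30.0
```

Forces negligible. Continue the straight draw (55 mm in all).

Request:
apply_moves([
  [[-0.003, 0, 0], 0],
  [[-0.003, 0, 0], 0],
  [[-0.003, 0, 0], 0],
  [[-0.003, 0, 0], 0],
  [[-0.003, 0, 0], 0],
])

```text
time_s: 27.48
tcp_pos: [0.5844, -0.0085, 0.0101]
ee_rot: [[0.99, 0.138, -0.0], [0.138, -0.99, -0.0], [-0.0, -0.0, -1.0]]
wrist_force: [0.0, 0.6, -0.8]
gripper_width: 0.103
gripper_force: 30.0
```

Request:
apply_moves([
  [[-0.003, 0, 0], 0],
  [[-0.003, 0, 0], 0],
  [[-0.003, 0, 0], 0],
  [[-0.003, 0, 0], 0],
  [[-0.003, 0, 0], 0],
])

```text
time_s: 27.9
tcp_pos: [0.5697, -0.0106, 0.0101]
ee_rot: [[0.99, 0.138, -0.0], [0.138, -0.99, -0.0], [-0.0, 0.0, -1.0]]
wrist_force: [-0.3, -0.2, -0.9]
gripper_width: 0.102
gripper_force: 30.0
```

Request:
apply_moves([
  [[-0.004, 0, 0], 0],
  [[-0.005, 0, 0], 0],
  [[-0.006, 0, 0], 0],
  [[-0.006, 0, 0], 0],
  [[-0.004, 0, 0], 0],
])

```text
time_s: 28.32
tcp_pos: [0.5441, -0.0142, 0.01]
ee_rot: [[0.99, 0.138, -0.001], [0.138, -0.99, -0.0], [-0.001, -0.0, -1.0]]
wrist_force: [-0.1, 0.4, -1.1]
gripper_width: 0.102
gripper_force: 30.0
```

Request:
apply_moves([
  [[0, 0, -0.005], 0],
  [[0, 0, -0.015], 0],
  [[0, 0, -0.025], 0],
  [[0, 0, -0.025], 0],
  [[0, 0, -0.015], 0],
])

```text
time_s: 28.73
tcp_pos: [0.5467, -0.0138, 0.0981]
ee_rot: [[0.99, 0.139, 0.004], [0.139, -0.99, 0.0], [0.004, 0.0, -1.0]]
wrist_force: [0.4, -0.0, -0.0]
gripper_width: 0.106
gripper_force: 30.0
```

```bash
python3 plan.py .5107 .2476 .06 -112.6
python3 - <<'E'
from h import *
# rest positions from top0 shadows: caddy checks
a=np.array([[0,0]]);p=imaging.capture("top")
c=np.array([.5218,.243]);u=np.array([.924,-.383]);v=np.array([.383,.924])
P=[[*(c+sx*.065*u+sy*.115*v),.01] for sx,sy in((1,1),(1,-1),(-1,-1),(-1,1))]
print(((proj(p,P)-[110,130])*5).round(0))
E
```

```text
tcp [ 0.5467 -0.0138  0.0981] psi -82.02 turn 30.58 shift after turn mm [-133.7 -227.5   38.1] now axes [   0.5 -263.8   38. ] t 28.7333 w 0.10613284879991285 gf 29.96972143650055 F [ 0.4 -0.  -0. ] j [ 16.  22. -20.   0. -48.  82.]
[[151.  63.]
 [578. 246.]
 [473. 489.]
 [ 41. 305.]]
```

```bash
python3 - <<'E'
from h import *
p=imaging.capture("top");f=cv2.imread("pics/top0.png")
g=f.max(2);roi=np.zeros_like(g);roi[135:235,110:235]=1
m=((g<70)&(roi>0)).astype(np.uint8);n,l,st,_=cv2.connectedComponentsWithStats(m,connectivity=8)
k=1+st[1:,4].argmax();pts=np.argwhere(l==k)[:,::-1].astype(np.float32)
w=toz(p,pts,.01)[:,:2].astype(np.float32)*1000
print("black",len(pts),cv2.minAreaRect(w))
# bright floor of each bin: inner regions
mb=((f.min(2)>150)&(roi>0)).astype(np.uint8);n,l,st,ct=cv2.connectedComponentsWithStats(mb,connectivity=4)
for i in range(1,n):
    if st[i,4]>150:
        q=np.argwhere(l==i)[:,::-1].astype(np.float32);print(st[i,4],cv2.minAreaRect(toz(p,q,.005)[:,:2].astype(np.float32)*1000))
cv2.imwrite("pics/j.png",cv2.resize(f[140:232,135:205],None,fx=8,fy=6.5,interpolation=2))
E
```

```text
black 265 ((520.748291015625, 243.80946350097656), (228.73594665527344, 129.4058074951172), 67.05110168457031)
1160 ((567.8087768554688, 342.529541015625), (156.66201782226562, 110.43616485595703), 1.6946057081222534)
908 ((588.6824951171875, 133.32957458496094), (120.35044860839844, 82.3243179321289), 0.8658237457275391)
1327 ((550.999267578125, 315.6263732910156), (71.79088592529297, 120.70256042480469), 67.03208923339844)
1260 ((521.0286865234375, 245.03770446777344), (67.88056182861328, 120.74459838867188), 66.66741943359375)
1324 ((492.2813415527344, 177.34115600585938), (69.69779968261719, 120.68177032470703), 67.07699584960938)
631 ((461.315673828125, 154.26449584960938), (118.74132537841797, 128.06243896484375), 0.8955672979354858)
370 ((430.865234375, 324.8661804199219), (170.50726318359375, 23.989761352539062), 62.461490631103516)
```

View pics/j.png

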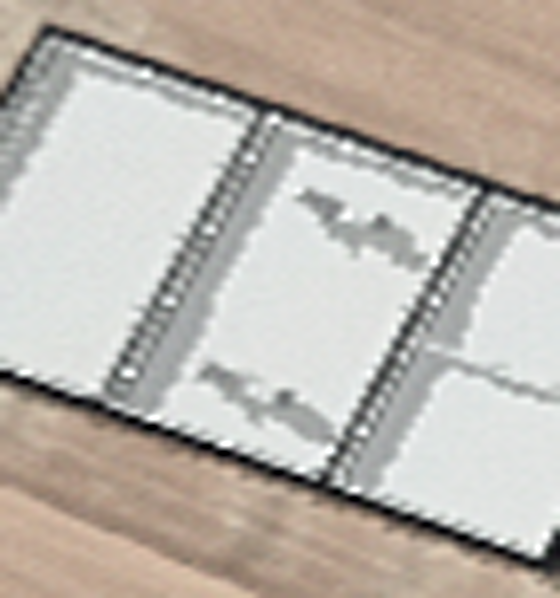

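The V rests show at (360,230) and (270,400) in this crop; the black outline gives the caddy centre as (0.5208, 0.2441) and yaw 67°. The size 229×129 mm fits.

Request:
apply_moves([
  [[0, 0, 0], 7],
  [[0, 0, 0], 7],
  [[0, 0, 0], 7],
  [[0, 0, 0], 7],
  [[0, 0, 0], 2.9],
])

```text
time_s: 29.25
tcp_pos: [0.5445, -0.0141, 0.094]
ee_rot: [[0.919, -0.395, -0.002], [-0.395, -0.919, -0.0], [-0.002, 0.001, -1.0]]
wrist_force: [-0.9, 0.4, -1.2]
gripper_width: 0.1
gripper_force: 30.0
```

Request:
apply_moves([
  [[-0.0168, -0.0285, 0], 0],
  [[-0.0168, -0.0285, 0], 0],
  [[-0.0168, -0.0285, 0], 0],
  [[-0.0168, -0.0285, 0], 0],
  [[-0.0168, -0.0285, 0], 0],
])

```text
time_s: 29.67
tcp_pos: [0.5225, 0.1511, 0.0941]
ee_rot: [[0.921, -0.391, -0.002], [-0.391, -0.921, -0.001], [-0.001, 0.001, -1.0]]
wrist_force: [0.7, 0.3, -0.8]
gripper_width: 0.103
gripper_force: 30.0
```

Request:
apply_moves([
  [[-0.0168, -0.0285, 0], 0],
  [[-0.0168, -0.0285, 0], 0],
  [[-0.0168, -0.0285, 0], 0],
  [[0, 0, 0], 0],
  [[0, 0, 0], 0],
])

```text
time_s: 30.08
tcp_pos: [0.5096, 0.2497, 0.0939]
ee_rot: [[0.922, -0.388, -0.001], [-0.388, -0.922, -0.001], [-0.001, 0.001, -1.0]]
wrist_force: [-0.8, -0.5, -0.2]
gripper_width: 0.099
gripper_force: 30.0
```

Request:
apply_moves([
  [[0, 0, 0], 0],
  [[0, 0, 0], 0],
  [[0, 0, 0], 0],
])

```text
time_s: 30.33
tcp_pos: [0.5104, 0.2471, 0.0948]
ee_rot: [[0.92, -0.392, -0.001], [-0.392, -0.92, -0.001], [-0.0, 0.001, -1.0]]
wrist_force: [0.7, -0.8, -0.6]
gripper_width: 0.105
gripper_force: 30.0
```

```bash
python3 plan.py .5097 .2488 .05 -112.95
```

```text
tcp [0.5104 0.2471 0.0948] psi -113.06 turn -0.11 shift after turn mm [-1.3 -1.3 44.8] now axes [-1.3 -1.4 44.8] t 30.3333 w 0.1054012243303294 gf 29.972420632839203 F [ 0.7 -0.8 -0.6] j [ 42.  24. -17.  -0. -49.  25.]
```

Check from the scene camera that the axle is level, at z≈0.045.

Request:
apply_moves([
  [[-0.0013, -0.0013, 0.015], 0],
  [[0, 0, 0.02], 0],
  [[0, 0, 0.015], 0],
  [[0, 0, 0], 0],
  [[0, 0, 0], 0],
])

```text
time_s: 30.75
tcp_pos: [0.5097, 0.2489, 0.0446]
ee_rot: [[0.92, -0.391, -0.001], [-0.391, -0.92, -0.001], [-0.001, 0.002, -1.0]]
wrist_force: [-0.5, 0.8, -0.4]
gripper_width: 0.1
gripper_force: 30.0
```

Request:
apply_moves([
  [[0, 0, 0], 0],
  [[0, 0, 0], 0],
  [[0, 0, 0], 0],
])

```text
time_s: 31.0
tcp_pos: [0.5104, 0.2504, 0.0462]
ee_rot: [[0.921, -0.39, 0.002], [-0.39, -0.921, 0.001], [0.001, -0.002, -1.0]]
wrist_force: [-0.5, -0.4, -0.1]
gripper_width: 0.105
gripper_force: 30.0
```

```bash
python3 plan.py .5097 .2488 .0145 -112.95;python3 -c "
from h import *
p=imaging.capture('scene');cv2.imwrite('pics/k.png',cv2.resize(p['frame'][130:215,180:260],None,fx=7,fy=7,interpolation=2))
s=r.sense();t=np.array(s['tcp_pos']);u=np.array([.921,-.39,0]);g=t+[0,0,.013]
print(((proj(p,[g-.036*u,g+.060*u])-[180,130])*7).round(0))"
```

```text
tcp [0.5104 0.2504 0.0462] psi -112.97 turn -0.02 shift after turn mm [ 0.   1.7 31.7] now axes [-0.   1.8 31.7] t 31.0 w 0.10511259881513409 gf 29.972464442253113 F [-0.5 -0.4 -0.1] j [ 42.  27. -20.   0. -43.  25.]
[[140. 246.]
 [352. 225.]]
```

View pics/k.png

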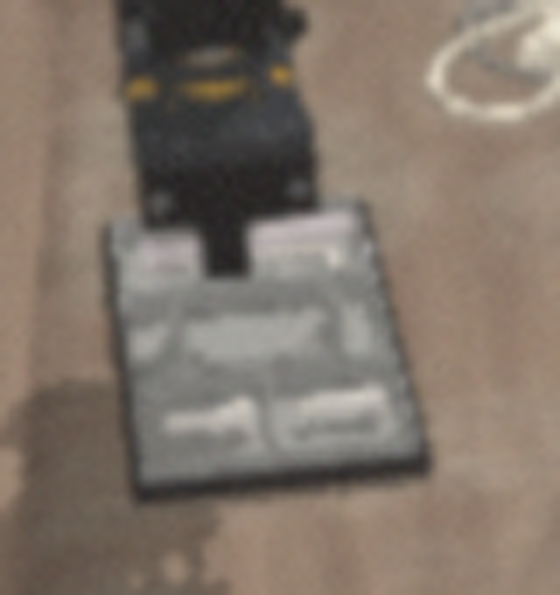

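The axle is held level, from head (138,255) to tail (354,222), within about 1 px of prediction. Lower it.

Request:
apply_moves([
  [[0, 0.0012, 0.008], 0],
  [[0, 0, 0.008], 0],
  [[0, 0, 0.006], 0],
  [[0, 0, 0], 0],
  [[0, 0, 0], 0],
])

```text
time_s: 31.47
tcp_pos: [0.5089, 0.2487, 0.0222]
ee_rot: [[0.921, -0.39, -0.001], [-0.39, -0.921, -0.001], [-0.001, 0.002, -1.0]]
wrist_force: [0.1, 0.6, -1.0]
gripper_width: 0.103
gripper_force: 30.0
```

Request:
apply_moves([
  [[0, 0, 0], 0],
  [[0, 0, 0], 0],
  [[0, 0, 0], 0],
  [[0, 0, 0], 0],
  [[0, 0, 0], 0],
])

```text
time_s: 31.88
tcp_pos: [0.5093, 0.2491, 0.0233]
ee_rot: [[0.921, -0.39, 0.0], [-0.39, -0.921, 0.0], [0.0, -0.0, -1.0]]
wrist_force: [-0.8, -0.5, -1.6]
gripper_width: 0.101
gripper_force: 30.0
```

```bash
python3 plan.py .5097 .2488 .0145 -112.95
```

```text
tcp [0.5093 0.2491 0.0233] psi -112.96 turn -0.01 shift after turn mm [0.4 0.1 8.8] now axes [0.4 0.1 8.8] t 31.8833 w 0.10100792930614091 gf 29.972503781318665 F [-0.8 -0.5 -1.6] j [ 42.  29. -21.   0. -40.  25.]
```

Request:
apply_moves([
  [[0, 0, 0.003], 0],
  [[0, 0, 0.003], 0],
  [[0, 0, 0.0015], 0],
  [[0, 0, 0], 0],
  [[0, 0, 0], 0],
])

```text
time_s: 32.3
tcp_pos: [0.5094, 0.2493, 0.0156]
ee_rot: [[0.921, -0.39, 0.0], [-0.39, -0.921, 0.0], [0.0, -0.001, -1.0]]
wrist_force: [0.2, 1.3, 0.5]
gripper_width: 0.1
gripper_force: 30.0
```

Request:
apply_moves([
  [[0, 0, 0.001], 0],
  [[0, 0, 0], 0],
  [[0, 0, 0], 0],
  [[0, 0, 0], 0],
])

```text
time_s: 32.63
tcp_pos: [0.5096, 0.2494, 0.0149]
ee_rot: [[0.921, -0.39, 0.001], [-0.39, -0.921, 0.001], [0.001, -0.001, -1.0]]
wrist_force: [-0.2, 1.9, 2.2]
gripper_width: 0.107
gripper_force: 30.0
```

Contact on the rests begins (2.2 N at the expected height). Release.

Request:
apply_moves([
  [[0, 0, 0], 0],
  [[0, 0, 0], 0],
  [[0, 0, 0], 0],
  [[0, 0, 0], 0],
  [[0, 0, 0], 0],
], hand=0.025)

```text
time_s: 33.05
tcp_pos: [0.509, 0.2486, 0.0142]
ee_rot: [[0.921, -0.39, -0.001], [-0.39, -0.921, -0.001], [-0.0, 0.001, -1.0]]
wrist_force: [0.6, 0.5, -0.2]
gripper_width: 0.282
gripper_force: 0.0
```

Request:
apply_moves([
  [[0, 0, -0.008], 0],
  [[0, 0, -0.015], 0],
  [[0, 0, -0.025], 0],
  [[0, 0, -0.03], 0],
  [[0, 0, -0.03], 0],
])

```text
time_s: 33.47
tcp_pos: [0.5089, 0.2485, 0.1239]
ee_rot: [[0.921, -0.39, -0.001], [-0.39, -0.921, -0.001], [-0.0, 0.001, -1.0]]
wrist_force: [0.4, 0.7, -0.4]
gripper_width: 0.289
gripper_force: 0.0
```

Request:
apply_moves([
  [[-0.01, 0.03, -0.01], 0],
  [[-0.01, 0.035, 0], 0],
  [[-0.01, 0.035, 0], 0],
  [[-0.01, 0.035, 0], 0],
  [[-0.01, 0.035, 0], 0],
])

```text
time_s: 33.88
tcp_pos: [0.3956, 0.1106, 0.1331]
ee_rot: [[0.921, -0.39, 0.001], [-0.39, -0.921, 0.0], [0.0, -0.001, -1.0]]
wrist_force: [1.0, -0.2, 0.5]
gripper_width: 0.285
gripper_force: 0.0
```

Request:
apply_moves([
  [[-0.01, 0.035, 0], 0],
  [[-0.01, 0.03, 0], 0],
  [[-0.01, 0.02, 0], 0],
  [[0, 0, 0], 0],
  [[0, 0, 0], 0],
])

```text
time_s: 34.3
tcp_pos: [0.3358, 0.0449, 0.1333]
ee_rot: [[0.921, -0.391, 0.002], [-0.391, -0.921, 0.001], [0.001, -0.002, -1.0]]
wrist_force: [1.3, 0.4, -0.3]
gripper_width: 0.288
gripper_force: 0.0
```

```bash
python3 -c "
from h import *
p=imaging.capture('top');f=p['frame']
cv2.imwrite('pics/l.png',np.hstack([cv2.resize(f[140:235,115:230],None,fx=4,fy=4,interpolation=2),cv2.resize(f[140:235,300:400],None,fx=3.3,fy=4,interpolation=2)]))
c=np.array([.5208,.2441]);u=np.array([.921,-.39])
print(((proj(p,[[*(c-.048*u),.027],[*(c+.048*u),.027]])-[115,140])*4).round(0))"
```

```text
[[189. 253.]
 [255. 108.]]
```

View pics/l.png

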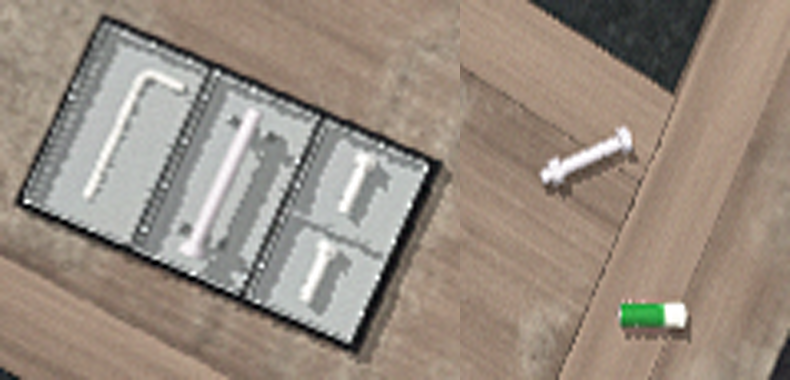

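The hex key lies flat in the plain bin (130,135), and the axle lies across both rests from (193,250) to (252,112), against a predicted (189,253) to (255,108). One bolt is in each half ((358,182) and (318,275)). The nut bolt and battery have not moved.

```bash
python3 -c "
from station import r
print(r.finish_job())"
```

```text
the job is handed in; nothing more can be done
None
```

I packed the caddy in the order asked and handed the job in after about 34 s of the 104 s; the last picture shows every piece in its bin and the long bolt and battery not moved, but the hand-in returned no verdict.

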